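# Sweep the sensor carrier home in the dark test dock

## Task

A sensor carrier rides under the low hood of the dark test dock; its orange handle sticks out at the front, and a yellow flask stands in the handle's way. First stand the flask upright on the blue coaster, then slide the carrier sideways along its track by its handle, to whichever side hides the nest, until it has dropped fully and level into the nest. Do not let the carrier bump the flask, and leave the tape roll, the small brown carton and the blue marker where they are.

Things in the scene. Friction and masses are not known exactly. Their poses are not given: they have to be found in the camera images.
- dock: Fixed dark-grey test dock, 290 mm long (y), base 66 mm deep (x), 75 mm high. Origin: under the middle of its covered track, on the bench; +x to the closed back, -x to the open front. Track: x -24 to +24 mm, end stops at y +135 and -135 mm. Front rail 44 mm high, above it an open slot to 64 mm; the eaves overhang to x -49 mm from 63 mm up.
- track_mid (a point): Middle of the track's surface, 30 mm above the bench, axes as the dock's. Hidden in the track is ONE nest: a recess 7 mm deep across the track, 87 mm long. Its centre lies 60 to 77 mm from here towards +y or -y; which side and where is not given and must be found by touch. The other side is plain track to its end stop.
- carrier: Loose 300 g carrier in the track: grey body 44 (x) x 80 (y) x 20 mm high on slippery runners (under 1 N slides it; the first knock may give 10 N); origin: centre of its underside, within 12 mm of the track's middle at the start; axes as the dock's within 0.05 rad. Over the nest its leading end dips, then it drops 7 mm (origin from 30 to 23 mm above the bench) and stops firmly; firm stop without a drop: end stop.
- handle_post (a point): Centre of the carrier's upright orange handle post, 15 mm above the carrier's origin and 82 mm in front (-x) of it, on a 14 mm wide arm through the slot. The post is 16 mm (x) by 20 mm (y) and spans 26 to 64 mm above the bench at the start, 19 to 57 mm when home. Pushed low on its side along y, it slides the carrier (a hard push high up tips it); it cannot be pushed past the nest.
- flux_flask: Loose yellow flask with dark screw cap, about 110 g, standing upright on the bench in the handle post's path, 90 to 98 mm from the dock's middle on the +y or -y side. Body 52 mm square, 64 mm high; round cap 36 mm in diameter from 64 to 82 mm high, nozzle to 89 mm. Origin: centre of its underside. Grip it by the cap or body.
- coaster: Fixed round coaster, black rubber with a blue top, 84 mm in diameter, 5 mm thick, on the bench beyond the board vice, left of the dock; origin: centre of its underside, on the bench. On the way, keep the wrist low or to the front: a lamp's head hangs 0.5 m above the bench over the back of the dock.
- tape_lime: Bystander: loose lime-yellow tape roll lying flat, 75 mm in diameter, 14 mm high, under the handle's path on the other side from the flask; the post passes over it (its foot is never lower than 19 mm). Origin: centre of its underside. Leave it there.
- relay_box: Bystander: loose small brown carton, 30 x 50 x 20 mm, on the bench to the left of the coaster. Origin: centre of its underside. Leave it there.
- marker_blue: Bystander: loose white marker pen with blue cap, 138 mm long, lying near the bench's front edge right of the middle. Origin: its middle, underside. Leave it there.

How it is judged:
On the way, in this order (a step that is already met when the one before it is completed fails the run):
1. the flask stands upright on the coaster, let go (horizontal distance between flux_flask and coaster below 0.03 m and height (world z) of flux_flask below 0.009 m and angle between flux_flask's own z axis and vertical below 0.1 rad and linear speed of flux_flask below 0.03 m/s and contact force between the fingers and flux_flask below 0.2 N), for 0.2 s.
2. the carrier has dropped level into the nest (z of carrier in the frame of dock below 0.0255 m and angle between carrier's own z axis and vertical below 0.04 rad and linear speed of carrier below 0.03 m/s), for 0.2 s.
At the end, for the whole second after the job is handed in: The carrier rests in the nest: its origin less than 25.5 mm above the dock's foot (23 mm when home), level within 0.04 rad; the flask stands upright (within 0.1 rad) on the coaster, its centre within 30 mm of the coaster's; both at rest (all of step 2 and horizontal distance between flux_flask and coaster below 0.03 m and height (world z) of flux_flask below 0.009 m and angle between flux_flask's own z axis and vertical below 0.1 rad and linear speed of flux_flask below 0.03 m/s); the robot touches nothing.
It fails at once if the carrier bumps the flask (contact force between carrier and flux_flask above 0.5 N).
It fails at once if the flask is knocked over (angle between flux_flask's own z axis and vertical above 0.7 rad).
It fails at once if the tape roll, the carton or the marker is moved by more than 25 mm (distance of any of tape_lime, relay_box, marker_blue from where it was at the start of the episode above 0.025 m).
It also fails if it takes over 72 s, if anything falls off the work surface, if the arm or the gripper's body presses on something with over 40 N, if the wrist force passes 120 N, or if a joint passes its speed limit or range.

## Robot

A 7-joint arm with a two-finger parallel gripper is mounted at the origin on a cart in front of the work surface, level with it; the furniture and walls round the work are solid. World frame = base frame: x ahead of the robot, y to its left, z up, the work surface at z = 0. Lengths are in m, angles in rad, forces in N, time in s.
With the tool pointing down it reaches from about 0.4 to 0.875 m from the base axis. Payload 19.3 kg.
Tool frame: the origin (TCP) lies between the finger pads; the fingertips stand bot.tcp_to_tips ahead of it and the grasp point (between the pads) is the TCP (bot.tcp_to_tips is the distance from the TCP to the fingertips, in m); z points along the fingers, y is the line along which they close (so a half turn about z gives the same grasp; the last joint's range is limited). The gripper opens to 85 mm and grips with 20 to 120 N. Pads are 22 mm wide; open, the fingers measure 114 mm over their backs; the gripper's body (76 mm by 85 mm) begins 54 mm behind the grasp point. The pads swing forward as they close: fully open they stand 13 mm farther back than shut.
Start: joints at [1.23, 0.521, -0.036, 1.599, 0.021, 1.021, -0.113], TCP at [0.167, -0.602, 0.25] pointing down, gripper open.
Joint ranges: [-2.91, 2.91], [-0.3, 2.13], [-1.5, 1.42], [0.17, 2.43], [-1.26, 4.41], [0.16, 1.93], [-2.52, 2.52]. Speed limits (rad/s): [1.89, 1.89, 2.39, 2.39, 3.01, 3.01, 3.01].

## Interface

Orientations are given as [roll, pitch, yaw] about the fixed x, y, z axes, in that order (R = Rz(yaw) Ry(pitch) Rx(roll)).
In Python, from workcell import telemetry, grab_frame, bot gives the robot as it stands. The module is installed in compiled form; this text tells all that it offers.
- The arm moves only by the shell command python3 -m crank 'ROWS' [FORCE]. ROWS is text: rows parted by semicolons, each of 7 numbers parted by spaces: the finger opening in m, from 0 to 0.0854, then the shift along the tool's x, y, z in m, then the turn, a rotation vector about the tool's x, y, z in degrees. A call has exactly 8 rows; each row shifts and turns the commanded pose from where the row before left it, along the tool's axes as they then stand; what a row does not reach is not made up. A row lasts 1/12 s, in which the tool goes at most 41.7 mm and 7.16 degrees, less where a joint would pass 70% of its speed; a pose out of reach is approached as far as the arm can. A call with a gripper value outside its range is refused whole. The fingers move at their own pace and stop on an object; FORCE is the grip in N (left out, the last holds). Time passes only in rows, so rows that do not move let the fingers close, or fill a call up. It gives the time, the measured TCP pose, the force, the opening and the grip force at its end, in the units of the state.
- telemetry.observe(): the state, without advancing time (a new reading comes with each control period).
- grab_frame(name): name is "scene" or "top" or "wrist"; returns a dict with "pixels" (420x560x3 uint8, red, green, blue), "depth" (420x560 float32, m along the optical axis (not along the pixel's ray), 0 where there is no reading), "vertical_fov" (degrees; the focal length in pixels is half the picture's height over the tangent of half this angle, whatever the lens; pixels are square), "cx", "cy" (the principal point, pixels), "R" (3x3) and "t" (3): a world point X has camera coordinates R X + t; the wrist camera has in their place "hand_eye" (4x4, takes a point from camera to tool coordinates, whose origin is the TCP and whose axes are the flange's). Camera axes: x right, y down, z forward; pixel columns grow to the right and rows downward; lengths in m; the calibration is good to about 2 mm. A picture is of the moment at which its call begins: read the wrist's pose just before it.
- bot.job_done(): hands the job in; it is judged then, once.
The state is a dict: "clock": time; "qpos": joint angles; "qd": joint speeds; "joint_efforts": joint torques, N m; "position": TCP position; "tool_rot": TCP orientation; "force": force on the tool from outside, world axes, zero at the start; "moment": the same for the moment, N m; "grip_width": finger opening in m; "finger_force": force on a finger pad.
Only numpy, scipy, OpenCV 4.12 (cv2) and the standard library are available. Lean on these libraries where they do the work, as an engineer would, in place of code of your own. Each camera call takes 0.05 s, during which the arm holds its last target. There are 200 camera calls.

## Working session

There is one attempt and no reset: what is moved stays moved. The work goes in short steps, Python scripts to look and compute and a shell command to move; the robot and the scene stay as the last step left them, time stands still between calls to the robot, and variables do not carry over. Pictures are saved under pics/ and viewed, at most 10 in all, crops included, and the job is handed in when it is done.

```bash
mkdir -p pics; cat > h.py <<'E'
import numpy as np, cv2
from workcell import telemetry, grab_frame, bot
from scipy.spatial.transform import Rotation as Ro
def cloud(f):
    h,w=f["depth"].shape; fl=h/2/np.tan(np.radians(f["vertical_fov"])/2)
    u,v=np.meshgrid(np.arange(w),np.arange(h)); d=f["depth"]
    P=np.stack([(u-f["cx"])/fl*d,(v-f["cy"])/fl*d,d],-1)
    if "R" in f: R=np.array(f["R"]);return (P-np.array(f["t"]))@R
    return P
def save(f,n): cv2.imwrite("pics/"+n,cv2.cvtColor(f["pixels"],cv2.COLOR_RGB2BGR))
E
python3 - <<'E'
from h import *
s=telemetry.observe();print({k:np.round(v,3) for k,v in s.items()},bot.tcp_to_tips)
for n in("scene","top"):
    f=grab_frame(n);save(f,n+"0.png");np.savez(n+"0",P=cloud(f),c=f["pixels"],d=f["depth"])
    print(n,f["vertical_fov"],f["cx"],f["cy"],np.round(-np.array(f["R"]).T@f["t"],3))
E
```

```text
{'clock': np.float64(0.0), 'qpos': array([ 1.23 ,  0.522, -0.036,  1.6  ,  0.021,  1.021, -0.113]), 'qd': array([ 0.   ,  0.   ,  0.001,  0.   , -0.001, -0.001, -0.   ]), 'joint_efforts': array([-1.0000e-03, -9.2709e+01,  1.9790e+00, -3.6991e+01,  1.8000e-02,
        8.0000e-03,  0.0000e+00]), 'position': array([ 0.167, -0.602,  0.25 ]), 'tool_rot': array([-3.14 ,  0.   ,  0.271]), 'force': array([ 0.416, -0.051, -0.023]), 'moment': array([ 0.018, -0.064, -0.074]), 'finger_force': np.float64(0.0), 'grip_width': np.float64(0.085)} 0.019
scene 56.326421042816335 277.4869139692569 212.98933059679695 [-0.095  0.438  0.462]
top 46.12326029159878 279.4477270974957 208.87207785725522 [0.343 0.079 1.163]
```

View pics/top0.png

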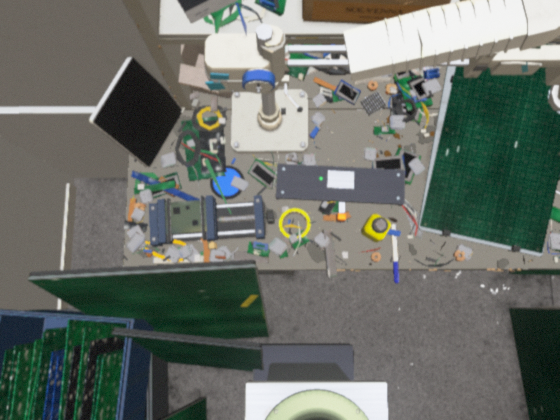

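View pics/scene0.png

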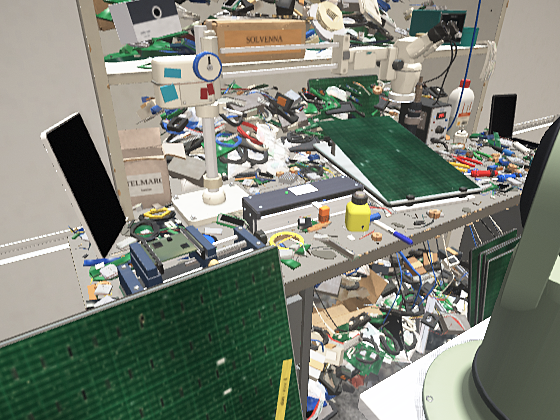

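The top view shows the dock at (340,183), the handle at (342,212), the flask at (377,228) on the right (-y), the tape at (295,223), the coaster at (227,182) and the marker at (396,257). The scene view agrees, with the lamp stand at (210,190).

```bash
python3 - <<'E'
from h import *
D=np.load("top0.npz");P=D["P"];c=D["c"]
hsv=cv2.cvtColor(c,cv2.COLOR_RGB2HSV);H,S,V=[hsv[...,i].astype(int) for i in range(3)]
def blob(name,m,box):
    x0,y0,x1,y1=box;k=np.zeros(m.shape,bool);k[y0:y1,x0:x1]=1;m=m&k&(D["d"]>0)
    q=P[m];v,u=np.nonzero(m)
    print(name,m.sum(),"uv",u.mean().round(1),v.mean().round(1),"med",np.round(np.median(q,0),4),"mid",np.round((np.percentile(q,2,0)+np.percentile(q,98,0))/2,4),"ext",np.round(np.ptp(q,axis=0),3));return q
blob("coaster",(H>100)&(H<120)&(S>150)&(V>120),(205,160,250,202))
q=blob("flask",(H>20)&(H<33)&(S>140),(355,208,395,245))
blob("flasktopcap",(P[...,2]>.07)&(P[...,2]<.1),(355,208,395,245))
blob("handle",(H>4)&(H<18)&(S>150)&(P[...,2]>.045),(325,198,352,225))
blob("handleall",(H>4)&(H<18)&(S>150),(325,198,352,225))
blob("tape",(H>24)&(H<36)&(S>150),(275,203,315,243))
q=blob("dock",(abs(P[...,2]-.075)<.012),(268,160,412,206))
r=cv2.minAreaRect(q[:,:2].astype(np.float32)*1000);print("dockrect",r);print(cv2.boxPoints(r))
m=(H>20)&(H<33)&(S>140)&(P[...,2]>.05)&(P[...,2]<.075);k=np.zeros_like(m);k[208:245,355:395]=1
print("flaskrect",cv2.minAreaRect(P[m&k][:,:2].astype(np.float32)*1000))
for uv in [(268,40),(268,75),(268,100),(235,215),(260,215),(208,215),(158,215),(225,55),(400,45),(330,200),(345,265),(250,300),(325,285)]: print(uv,np.round(P[uv[1],uv[0]],3))
z=P[...,2];print("high pts in workspace")
m=(z>.35)&(D["d"]>0);q=P[m];print(np.round(q.min(0),2),np.round(q.max(0),2))
n=np.load("scene0.npz")["P"];m=(n[...,2]>.3)&(n[...,0]<.9)&(n[...,0]>.2)&(abs(n[...,1])<.6);q=n[m];print(len(q),np.round(np.percentile(q,[0,5,50,95,100],axis=0),2))
E
python3 - <<'E'
import cv2
a=cv2.imread('pics/top0.png')[150:280,190:420];cv2.imwrite('pics/crop.png',cv2.resize(a,None,fx=3.4,fy=3.4,interpolation=cv2.INTER_CUBIC))
E
```

```text
coaster 398 uv 226.3 182.6 med [0.6088 0.2051 0.0061] mid [0.6128 0.208  0.006 ] ext [0.068 0.063 0.03 ]
flask 331 uv 374.1 228.8 med [ 0.4871 -0.132   0.056 ] mid [ 0.4952 -0.1416  0.0496] ext [0.058 0.06  0.073]
flasktopcap 203 uv 379.6 224.3 med [ 0.4966 -0.1414  0.0849] mid [ 0.4973 -0.1432  0.0815] ext [0.035 0.033 0.022]
handle 23 uv 339.8 218.1 med [ 0.5124 -0.057   0.0601] mid [ 0.5175 -0.06    0.0558] ext [0.013 0.019 0.02 ]
handleall 28 uv 340.6 217.7 med [ 0.5132 -0.0583  0.0581] mid [ 0.5204 -0.0643  0.0405] ext [0.02  0.027 0.049]
tape 241 uv 294.3 221.0 med [0.5175 0.0444 0.0145] mid [0.512  0.0448 0.0143] ext [0.069 0.073 0.02 ]
dock 4511 uv 340.3 183.4 med [ 0.5914 -0.0586  0.0757] mid [ 0.5917 -0.0588  0.0752] ext [0.096 0.291 0.02 ]
dockrect ((592.9259033203125, -58.70245361328125), (290.3757019042969, 81.77185821533203), 86.79105377197266)
[[ 543.9768   -201.37396 ]
 [ 625.6205   -205.95135 ]
 [ 641.875      83.969055]
 [ 560.2313     88.54645 ]]
flaskrect ((496.38714599609375, -142.60556030273438), (49.575252532958984, 47.7913703918457), 55.594539642333984)
(268, 40) [0.753 0.097 0.419]
(268, 75) [0.713 0.098 0.374]
(268, 100) [0.751 0.102 0.172]
(235, 215) [0.53  0.184 0.011]
(260, 215) [0.524 0.123 0.048]
(208, 215) [0.519 0.238 0.082]
(158, 215) [0.52  0.349 0.079]
(225, 55) [0.755 0.173 0.364]
(400, 45) [ 0.668 -0.081  0.56 ]
(330, 200) [ 0.555 -0.035  0.068]
(345, 265) [ 0.412 -0.075  0.   ]
(250, 300) [ 0.33   0.159 -0.188]
(325, 285) [ 0.381 -0.094 -0.743]
high pts in workspace
[ 0.64 -0.41  0.35] [0.87 0.57 0.6 ]
28036 [[ 0.62 -0.6   0.3 ]
 [ 0.7  -0.47  0.31]
 [ 0.8   0.17  0.38]
 [ 0.87  0.45  0.46]
 [ 0.9   0.5   0.48]]
```

View pics/crop.png

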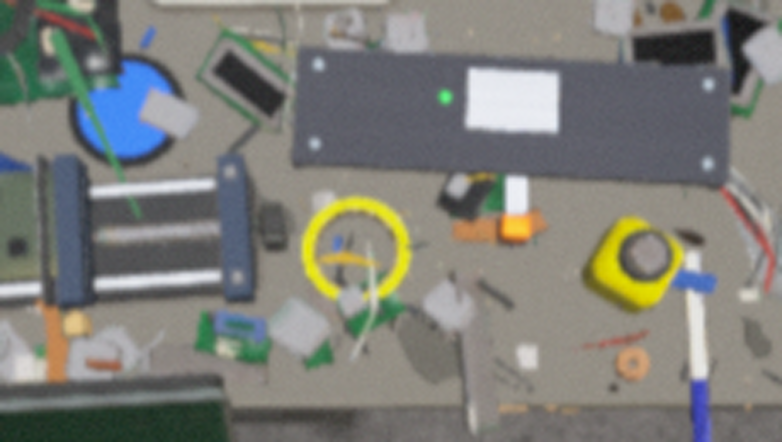

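The crop shows the flask body turned about 45° with its round cap, the coaster centred at crop (127,110), the tape ring at (357,248) and the handle post at (516,225). I'll grip the flask by the cap. First I'll check the clearance and work out the shifts.

```bash
cat >> h.py <<'E'
def to(x,y,z,yaw=None):
    s=telemetry.observe();R=Ro.from_euler("xyz",s["tool_rot"]);d=R.inv().apply(np.array([x,y,z])-s["position"])
    print("shift mm",np.round(d*1000,1),"pos",np.round(s["position"],4),"rpy",np.round(s["tool_rot"],3),"F",np.round(s["force"],1),"w",round(float(s["grip_width"]),4),"ff",round(float(s["finger_force"]),1),"t",round(float(s["clock"]),2))
E
python3 - <<'E'
from h import *
D=np.load("top0.npz");P=D["P"];ok=D["d"]>0
def mx(x0,x1,y0,y1):
    m=ok&(P[...,0]>x0)&(P[...,0]<x1)&(P[...,1]>y0)&(P[...,1]<y1);q=P[m];print((x0,x1,y0,y1),m.sum(), np.round(q[q[:,2].argmax()],3) if len(q) else None)
mx(0.1,.45,-.7,-.3);mx(.45,.55,-.7,-.3);mx(.1,.55,-.3,-.0);mx(.3,.55,0,.4);mx(.55,.66,.1,.35);mx(.2,.45,0,.5)
m=ok&(P[...,2]>.3)
for x in np.arange(.6,.9,.05):
    k=m&(abs(P[...,0]-x)<.025);q=P[k]
    if len(q):print("x",x.round(2),np.round(q.min(0),2),np.round(q.max(0),2))
to(.497,-.143,.2);to(.611,.207,.2)
E
```

```text
(0.1, 0.45, -0.7, -0.3) 12078 [ 0.444 -0.456  0.052]
(0.45, 0.55, -0.7, -0.3) 5192 [ 0.549 -0.541  0.064]
(0.1, 0.55, -0.3, -0.0) 18136 [ 0.505 -0.148  0.093]
(0.3, 0.55, 0, 0.4) 17123 [0.41  0.147 0.096]
(0.55, 0.66, 0.1, 0.35) 4458 [0.55  0.329 0.086]
(0.2, 0.45, 0, 0.5) 17852 [0.41  0.147 0.096]
x 0.65 [ 0.64 -0.28  0.52] [ 0.67 -0.01  0.59]
x 0.7 [ 0.68 -0.29  0.3 ] [0.72 0.21 0.6 ]
x 0.75 [ 0.73 -0.44  0.3 ] [0.77 0.21 0.57]
x 0.8 [ 0.78 -0.43  0.3 ] [0.82 0.6  0.46]
x 0.85 [ 0.83 -0.25  0.33] [0.87 0.3  0.42]
x 0.9 [ 0.88 -0.25  0.33] [0.88 0.3  0.34]
shift mm [ 440.7 -353.9   50.1] pos [ 0.1671 -0.602   0.2498] rpy [-3.141  0.     0.271] F [0.  0.8 0.1] w 0.0852 ff 0.0 t 0.1
shift mm [ 644.2 -660.6   50.4] pos [ 0.1671 -0.602   0.2498] rpy [-3.141  0.     0.271] F [0.  0.8 0.1] w 0.0852 ff 0.0 t 0.1
```

```bash
R='0.0854 0.027 -0.022 0 0 0 0'; python3 -m crank '0.0854 0.027 -0.022 0 0 0 0;0.0854 0.027 -0.022 0 0 0 0;0.0854 0.027 -0.022 0 0 0 0;0.0854 0.027 -0.022 0 0 0 0;0.0854 0.027 -0.022 0 0 0 0;0.0854 0.027 -0.022 0 0 0 0;0.0854 0.027 -0.022 0 0 0 0;0.0854 0.027 -0.022 0 0 0 0' 40
python3 -m crank '0.0854 0.027 -0.022 0 0 0 0;0.0854 0.027 -0.022 0 0 0 0;0.0854 0.027 -0.022 0 0 0 0;0.0854 0.027 -0.022 0 0 0 0;0.0854 0.027 -0.022 0 0 0 0;0.0854 0 0 0 0 6.2;0.0854 0 0 0 0 0 6.2;0.0854 0 0 0 0 0 6.2' 40
python3 -c "
from h import *
to(.497,-.143,.2)"
```

```text
clock: 0.77
position: [0.3288, -0.3733, 0.2502]
tool_rot: [-3.141, 0.0, 0.271]
force: [1.2, -0.3, 0.5]
grip_width: 0.0856
finger_force: 0.0
shift mm [ 223.7 -176.9   50.2] pos [ 0.3288 -0.3733  0.2502] rpy [-3.141  0.     0.271] F [ 1.2 -0.3  0.5] w 0.0856 ff 0.0 t 0.77invalid input
```

One row was short by a number, so that whole call was refused. I'll send it again.

```bash
python3 -m crank '0.0854 0.03 -0.024 0 0 0 0;0.0854 0.03 -0.024 0 0 0 0;0.0854 0.03 -0.024 0 0 0 0;0.0854 0.03 -0.024 0 0 0 0;0.0854 0.025 -0.02 0 0 0 0;0.0854 0 0 0 0 0 6.2;0.0854 0 0 0 0 0 6.2;0.0854 0 0 0 0 0 6.2'
python3 - <<'E'
from h import *
to(.497,-.143,.2)
s=telemetry.observe();f=grab_frame("wrist");save(f,"w1.png")
P=cloud(f);he=np.array(f["hand_eye"]);P=P@he[:3,:3].T+he[:3,3];P=Ro.from_euler("xyz",s["tool_rot"]).apply(P.reshape(-1,3)).reshape(P.shape)+s["position"]
np.savez("w1",P=P,c=f["pixels"],d=f["depth"])
hsv=cv2.cvtColor(f["pixels"],cv2.COLOR_RGB2HSV)
near=(abs(P[...,0]-.497)<.05)&(abs(P[...,1]+.143)<.05)&(f["depth"]>0)
for a,b in((.05,.07),(.077,.086),(.086,.1)):
    q=P[near&(P[...,2]>a)&(P[...,2]<b)]
    if len(q): print(a,b,len(q),np.round(np.median(q,0),4),np.round((np.percentile(q,1,0)+np.percentile(q,99,0))/2,4),np.round(np.ptp(q,axis=0),3))
E
```

```text
clock: 1.43
position: [0.437, -0.2237, 0.2501]
tool_rot: [-3.141, 0.0, -0.058]
force: [-1.0, 0.3, 0.5]
grip_width: 0.0856
finger_force: 0.0
shift mm [ 55.2 -84.1  50.1] pos [ 0.437  -0.2237  0.2501] rpy [-3.141  0.    -0.058] F [-1.   0.3  0.5] w 0.0856 ff 0.0 t 1.43
0.05 0.07 1430 [ 0.5022 -0.154   0.0558] [ 0.508  -0.1484  0.0596] [0.079 0.08  0.02 ]
0.077 0.086 773 [ 0.499 -0.146  0.081] [ 0.4973 -0.1416  0.0816] [0.035 0.035 0.009]
0.086 0.1 581 [ 0.4974 -0.1417  0.0873] [ 0.4973 -0.1415  0.0876] [0.022 0.022 0.004]
```

View pics/w1.png

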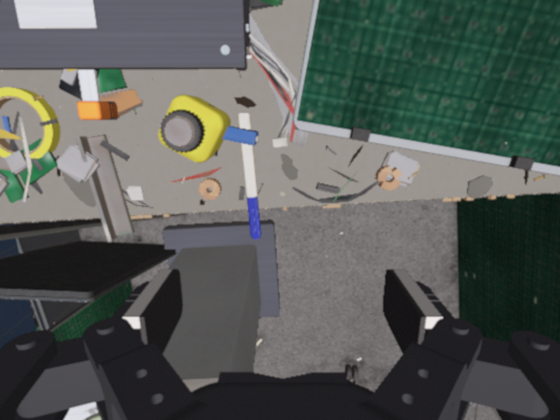

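The wrist view shows the flask cap at (181,131), with the marker right of it and the handle at (95,108). The cap centre is at (0.4973, -0.1416), with its top at z=0.082 and the nozzle at 0.088, as it should be. Next I'll move over it.

```bash
python3 -m crank '0.0854 0.018 -0.028 0 0 0 0;0.0854 0.018 -0.028 0 0 0 0;0.0854 0.0195 -0.0295 0 0 0 0;0.0854 0 0 0.035 0 0 0;0.0854 0 0 0.035 0 0 0;0.0854 0 0 0.03 0 0 0;0.0854 0 0 0 0 0 0;0.0854 0 0 0 0 0 0'
python3 -c "
from h import *
to(.4973,-.1416,.086)"
```

```text
clock: 2.15
position: [0.4963, -0.1418, 0.1499]
tool_rot: [-3.141, 0.003, -0.052]
force: [1.2, -1.0, 0.8]
grip_width: 0.0851
finger_force: 0.0
shift mm [ 1.1 -0.2 63.9] pos [ 0.4963 -0.1418  0.1499] rpy [-3.141e+00  3.000e-03 -5.200e-02] F [ 1.2 -1.   0.8] w 0.0851 ff 0.0 t 2.15
```

```bash
python3 -m crank '0.0854 0.001 0 0.02 0 0 0;0.0854 0 0 0.02 0 0 0;0.0854 0 0 0.014 0 0 0;0.0854 0 0 0.009 0 0 0;0.06 0 0 0 0 0 0;0.04 0 0 0 0 0 0;0.03 0 0 0 0 0 0;0.03 0 0 0 0 0 0' 30
python3 -m crank '0.03 0 0 0 0 0 0;0.03 0 0 0 0 0 0;0.03 0 0 0 0 0 0;0.03 0 0 0 0 0 0;0.03 0 0 0 0 0 0;0.03 0 0 0 0 0 0;0.03 0 0 0 0 0 0;0.03 0 0 0 0 0 0' 30
```

```text
clock: 2.82
position: [0.4986, -0.1422, 0.0885]
tool_rot: [3.141, -0.002, -0.054]
force: [-0.3, 0.3, 0.3]
grip_width: 0.0388
finger_force: 0.0
clock: 3.48
position: [0.4986, -0.142, 0.0885]
tool_rot: [3.141, -0.002, -0.054]
force: [-2.3, 1.1, 12.9]
grip_width: 0.0341
finger_force: 28.7
```

Gripped. I'll raise the grip force and lift.

```bash
python3 -m crank '0.03 0 0 0 0 0 0;0.03 0 0 -0.005 0 0 0;0.03 0 0 -0.015 0 0 0;0.03 0 0 -0.025 0 0 0;0.03 0 0 -0.03 0 0 0;0.03 0 0 -0.03 0 0 0;0.03 0 0 -0.01 0 0 0;0.03 0 0 0 0 0 0' 45
python3 - <<'E'
from h import *
to(.611,.207,.2)
f=grab_frame("scene");P=cloud(f);hsv=cv2.cvtColor(f["pixels"],cv2.COLOR_RGB2HSV)
m=(hsv[...,0]>20)&(hsv[...,0]<33)&(hsv[...,1]>140)&(abs(P[...,1]+.142)<.06)&(abs(P[...,0]-.5)<.06)
q=P[m];print(m.sum(),np.round(np.percentile(q,[1,50,99],axis=0),3))
E
```

```text
clock: 4.15
position: [0.4991, -0.1423, 0.2053]
tool_rot: [3.141, -0.005, -0.054]
force: [0.5, 0.1, -1.0]
grip_width: 0.0332
finger_force: 45.0
shift mm [  92.8 -354.8    5.5] pos [ 0.4991 -0.1423  0.2053] rpy [ 3.141 -0.005 -0.054] F [ 0.5  0.1 -1. ] w 0.0332 ff 45.0 t 4.15
638 [[ 0.467 -0.152  0.119]
 [ 0.481 -0.124  0.148]
 [ 0.52  -0.109  0.181]]
```

```bash
python3 -m crank '0.03 0 -0.012 0 0 0 0;0.03 0 -0.024 0 0 0 0;0.03 0 -0.026 0 0 0 0;0.03 0 -0.026 0 0 0 0;0.03 0 -0.026 0 0 0 0;0.03 0 -0.026 0 0 0 0;0.03 0 -0.026 0 0 0 0;0.03 0 -0.026 0 0 0 0'
python3 -m crank '0.03 0 -0.026 0 0 0 0;0.03 0 -0.026 0 0 0 0;0.03 0 -0.026 0 0 0 0;0.03 0.01 -0.026 0 0 0 0;0.03 0.016 -0.026 0 0 0 0;0.03 0.018 -0.02 0 0 0 0;0.03 0.018 -0.01 0 0 0 0;0.03 0.01 0 0 0 0 0'
python3 - <<'E'
from h import *
f=grab_frame("top");P=cloud(f);hsv=cv2.cvtColor(f["pixels"],cv2.COLOR_RGB2HSV)
m=(hsv[...,0]>100)&(hsv[...,0]<120)&(hsv[...,1]>150)&(hsv[...,2]>120)&(abs(P[...,1]-.207)<.06)&(abs(P[...,0]-.61)<.06)
print(m.sum())
to(.611,.207,.1)
# coaster outline from the first picture
D=np.load("top0.npz");P=D["P"];h=cv2.cvtColor(D["c"],cv2.COLOR_RGB2HSV)
b=((h[...,0]>100)&(h[...,0]<120)&(h[...,1]>150)&(h[...,2]>110)).astype(np.uint8);b[:160]=0;b[203:]=0;b[:,:205]=0;b[:,250:]=0
c=max(cv2.findContours(b,0,1)[0],key=cv2.contourArea);(u,v),r=cv2.minEnclosingCircle(c);k=cv2.convexHull(c);M=cv2.fitEllipse(k)
for (a,bb) in((u,v),M[0]):print(a,bb,np.round(np.nanmedian(P[int(bb)-1:int(bb)+2,int(a)-1:int(a)+2].reshape(-1,3),0),4))
print(r,M)
E
```

```text
clock: 4.87
position: [0.5073, 0.0517, 0.201]
tool_rot: [3.141, 0.002, -0.053]
force: [1.0, -0.0, -0.2]
grip_width: 0.0337
finger_force: 45.0
clock: 5.53
position: [0.5889, 0.2092, 0.2004]
tool_rot: [-3.141, 0.002, -0.051]
force: [-0.4, 0.1, -1.1]
grip_width: 0.0334
finger_force: 45.0
0
shift mm [ 21.2  -0.8 100.2] pos [0.59   0.2073 0.2002] rpy [ 3.141e+00  2.000e-03 -5.200e-02] F [-0.8 -2.5 -1.5] w 0.0335 ff 45.0 t 5.58
227.5 181.61111450195312 [0.6145 0.2047 0.005 ]
228.4805450439453 181.21328735351562 [0.6142 0.2023 0.0069]
13.83890151977539 ((228.4805450439453, 181.21328735351562), (23.984386444091797, 27.778257369995117), 165.48651123046875)
```

```bash
python3 -m crank '0.03 0.012 0.002 0 0 0 0;0.03 0.011 0 0 0 0 0;0.03 0 0 0.022 0 0 0;0.03 0 0 0.022 0 0 0;0.03 0 0 0.022 0 0 0;0.03 0 0 0.018 0 0 0;0.03 0 0 0.01 0 0 0;0.03 0 0 0 0 0 0'
python3 - <<'E'
from h import *
to(.613,.205,.0935)
f=grab_frame("scene");save(f,"s2.png");P=cloud(f);hsv=cv2.cvtColor(f["pixels"],cv2.COLOR_RGB2HSV)
m=(hsv[...,0]>20)&(hsv[...,0]<33)&(hsv[...,1]>140)&(abs(P[...,1]-.2)<.07)&(abs(P[...,0]-.61)<.07)
q=P[m];print(m.sum(),np.round(np.percentile(q,[1,50,99],axis=0),3))
E
```

```text
clock: 6.25
position: [0.6097, 0.2022, 0.1054]
tool_rot: [3.14, 0.004, -0.053]
force: [-0.7, -0.5, -1.2]
grip_width: 0.0333
finger_force: 45.0
shift mm [ 3.2 -3.  11.8] pos [0.6097 0.2022 0.1054] rpy [ 3.14   0.004 -0.053] F [-0.7 -0.5 -1.2] w 0.0333 ff 45.0 t 6.25
331 [[0.576 0.175 0.024]
 [0.584 0.201 0.061]
 [0.615 0.234 0.082]]
```

View pics/s2.png

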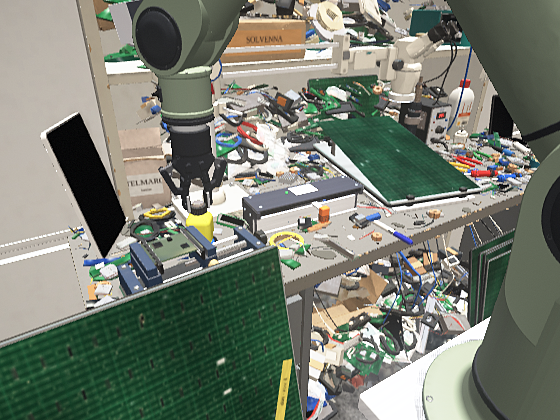

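The flask hangs upright at (201,225) over the coaster. I'll nudge it and lower.

```bash
python3 -m crank '0.03 0.003 -0.003 0 0 0 0;0.03 0 0 0.003 0 0 0;0.03 0 0 0.003 0 0 0;0.03 0 0 0.002 0 0 0;0.03 0 0 0.001 0 0 0;0.03 0 0 0.001 0 0 0;0.03 0 0 0 0 0 0;0.03 0 0 0 0 0 0'
```

```text
clock: 6.97
position: [0.6148, 0.2052, 0.0984]
tool_rot: [-3.142, -0.0, -0.054]
force: [-0.3, -0.3, 0.3]
grip_width: 0.0335
finger_force: 45.0
```

```bash
python3 -m crank '0.03 -0.001 0 0.001 0 0 0;0.03 0 0 0.001 0 0 0;0.03 0 0 0.001 0 0 0;0.03 0 0 0 0 0 0;0.03 0 0 0.001 0 0 0;0.03 0 0 0 0 0 0;0.03 0 0 0 0 0 0;0.03 0 0 0 0 0 0'
```

```text
clock: 7.63
position: [0.6138, 0.2053, 0.0943]
tool_rot: [-3.142, -0.0, -0.054]
force: [-0.3, 0.4, -0.6]
grip_width: 0.0334
finger_force: 45.0
```

```bash
python3 -m crank '0.03 0 0 0.0005 0 0 0;0.03 0 0 0.0005 0 0 0;0.03 0 0 0.0005 0 0 0;0.03 0 0 0.0005 0 0 0;0.03 0 0 0.0005 0 0 0;0.03 0 0 0 0 0 0;0.03 0 0 0 0 0 0;0.03 0 0 0 0 0 0'
```

```text
clock: 8.3
position: [0.6143, 0.2056, 0.0937]
tool_rot: [-3.141, -0.002, -0.054]
force: [-7.2, -2.5, 26.9]
grip_width: 0.0332
finger_force: 47.7
```

Contact at about the expected height. I'll ease off, then open.

```bash
python3 -m crank '0.03 0 0 -0.0008 0 0 0;0.03 0 0 0 0 0 0;0.038 0 0 0 0 0 0;0.045 0 0 0 0 0 0;0.06 0 0 0 0 0 0;0.0854 0 0 0 0 0 0;0.0854 0 0 0 0 0 0;0.0854 0 0 0 0 0 0' 20
python3 -m crank '0.0854 0 0 0 0 0 0;0.0854 0 0 0 0 0 0;0.0854 0 0 -0.01 0 0 0;0.0854 0 0 -0.02 0 0 0;0.0854 0 0 -0.03 0 0 0;0.0854 0 0 -0.03 0 0 0;0.0854 -0.025 0 -0.01 0 0 0;0.0854 -0.03 0 0 0 0 0'
python3 -m crank '0.0854 -0.02 0.03 0 0 0 0;0.0854 -0.02 0.03 0 0 0 0;0.0854 -0.01 0.03 0 0 0 0;0.0854 0 0.03 0 0 0 0;0.0854 0 0.03 0 0 0 0;0.0854 0 0.03 0 0 0 0;0.0854 0 0.03 0 0 0 0;0.0854 0 0.03 0 0 0 0'
python3 - <<'E'
from h import *
f=grab_frame("top");P=cloud(f);ok=f["depth"]>0
near=ok&(abs(P[...,0]-.613)<.05)&(abs(P[...,1]-.205)<.05)
for a,b in((.055,.07),(.077,.086),(.086,.1)):
    q=P[near&(P[...,2]>a)&(P[...,2]<b)]
    if len(q): print(a,b,len(q),np.round((np.percentile(q,2,0)+np.percentile(q,98,0))/2,4),np.round(np.ptp(q,axis=0),3))
hsv=cv2.cvtColor(f["pixels"],cv2.COLOR_RGB2HSV)
m=ok&(hsv[...,0]>4)&(hsv[...,0]<18)&(hsv[...,1]>150)&(P[...,2]>.045)&(abs(P[...,0]-.52)<.04)&(abs(P[...,1]+.055)<.05)
q=P[m];print("handle",m.sum(),np.round(np.median(q,0),4) if m.sum() else "")
to(.5175,-.058,.12)
save(f,"t3.png")
E
```

```text
clock: 8.97
position: [0.6138, 0.2053, 0.0925]
tool_rot: [-3.142, 0.0, -0.054]
force: [-0.6, -0.3, -0.3]
grip_width: 0.0857
finger_force: 0.0
clock: 9.63
position: [0.5604, 0.2084, 0.196]
tool_rot: [-3.139, -0.005, -0.056]
force: [0.7, 0.8, 0.2]
grip_width: 0.0857
finger_force: 0.0
clock: 10.3
position: [0.4959, -0.0301, 0.1935]
tool_rot: [-3.142, -0.001, -0.054]
force: [1.1, 0.6, 0.5]
grip_width: 0.085
finger_force: 0.0
0.055 0.07 228 [0.6118 0.2038 0.0622] [0.079 0.077 0.014]
0.077 0.086 52 [0.5963 0.2196 0.0818] [0.066 0.067 0.009]
0.086 0.1 150 [0.6125 0.2038 0.0918] [0.033 0.032 0.013]
handle 0 
shift mm [23.4 20.3 73.4] pos [ 0.4953 -0.0361  0.1934] rpy [ 3.139 -0.    -0.059] F [ -0.9 -10.   -0.7] w 0.0855 ff 0.0 t 10.35
```

The flask stands upright on the coaster at (0.612, 0.204). Next I'll find the post with the wrist camera.

```bash
cat >> h.py <<'E'
def wrist():
    s=telemetry.observe();f=grab_frame("wrist")
    P=cloud(f);he=np.array(f["hand_eye"]);P=P@he[:3,:3].T+he[:3,3];P=Ro.from_euler("xyz",s["tool_rot"]).apply(P.reshape(-1,3)).reshape(P.shape)+s["position"]
    return f,P
def post(name=None):
    f,P=wrist()
    if name: save(f,name)
    hsv=cv2.cvtColor(f["pixels"],cv2.COLOR_RGB2HSV)
    m=(f["depth"]>0)&(hsv[...,0]>4)&(hsv[...,0]<18)&(hsv[...,1]>150)&(P[...,2]>.02)&(P[...,2]<.08)&(P[...,0]<.545)&(P[...,0]>.49)
    q=P[m]
    if m.sum()<20: print("no post",m.sum());return
    zt=np.percentile(q[:,2],97);t=q[q[:,2]>zt-.004]
    print("post top z",zt.round(4),"mid",np.round((np.percentile(t,2,0)+np.percentile(t,98,0))/2,4),"ext",np.round(np.ptp(t,axis=0),3),len(t))
E
python3 -c "
from h import *
post('w3.png');to(.5175,-.058,.12)"
```

```text
post top z 0.0633 mid [ 0.5193 -0.058   0.062 ] ext [0.016 0.018 0.004] 155
shift mm [23.2 23.1 73.4] pos [ 0.4957 -0.0334  0.1933] rpy [ 3.14 -0.   -0.06] F [-0.5  0.5  0.6] w 0.0849 ff 0.0 t 10.4
```

View pics/w3.png

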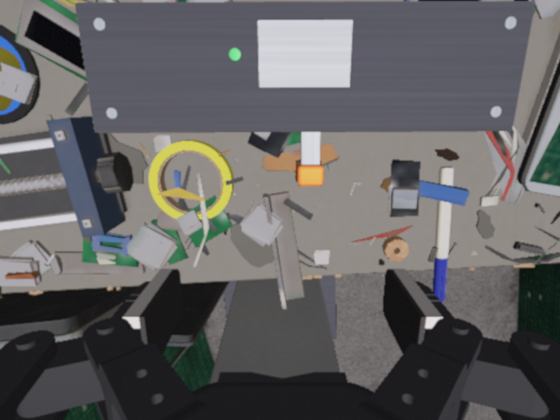

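The post is at (311,176) in the image, at (0.519, -0.058) with its top at z=0.063, as expected. The tape lies to its left. I'll straddle the post and close to a loose gap.

```bash
python3 -m crank '0.0854 0.012 0.012 0.02 0 0 0;0.0854 0.011 0.012 0.02 0 0 0;0.0854 0 0 0.025 0 0 0;0.0854 0 0 0.025 0 0 0;0.0854 0 0 0.02 0 0 0;0.0854 0 0 0.015 0 0 0;0.0854 0 0 0 0 0 0;0.0854 0 0 0 0 0 0'
python3 -c "
from h import *
to(.517,-.058,.04)"
```

```text
clock: 11.07
position: [0.5177, -0.0534, 0.0678]
tool_rot: [-3.141, 0.001, -0.053]
force: [0.0, 0.9, 0.8]
grip_width: 0.0853
finger_force: 0.0
shift mm [-0.4  4.6 27.8] pos [ 0.5177 -0.0534  0.0678] rpy [-3.141e+00  1.000e-03 -5.300e-02] F [0.  0.9 0.8] w 0.0853 ff 0.0 t 11.07
```

```bash
python3 -m crank '0.0854 0 0.004 0.012 0 0 0;0.0854 0 0 0.012 0 0 0;0.07 0 0 0.003 0 0 0;0.05 0 0 0 0 0 0;0.034 0 0 0 0 0 0;0.034 0 0 0 0 0 0;0.034 0 0 0 0 0 0;0.034 0 0 0 0 0 0' 20
python3 -c "
from h import *
to(.517,-.058,.04);post()"
```

```text
clock: 11.73
position: [0.5177, -0.0579, 0.0409]
tool_rot: [-3.142, -0.001, -0.054]
force: [0.4, 0.8, -0.2]
grip_width: 0.034
finger_force: 0.0
shift mm [-0.7  0.1  0.9] pos [ 0.5177 -0.0579  0.0409] rpy [-3.142e+00 -1.000e-03 -5.400e-02] F [ 0.4  0.8 -0.2] w 0.034 ff 0.0 t 11.73
post top z 0.0635 mid [ 0.52   -0.0584  0.0618] ext [0.016 0.02  0.005] 1392
```

Straddled. I'll probe towards -y (tool +y) gently.

```bash
python3 -m crank '0.034 0 0.003 0 0 0 0;0.034 0 0.003 0 0 0 0;0.034 0 0.003 0 0 0 0;0.034 0 0.003 0 0 0 0;0.034 0 0.003 0 0 0 0;0.034 0 0.003 0 0 0 0;0.034 0 0.003 0 0 0 0;0.034 0 0.003 0 0 0 0'
python3 -m crank '0.034 0 0.003 0 0 0 0;0.034 0 0.003 0 0 0 0;0.034 0 0.003 0 0 0 0;0.034 0 0.003 0 0 0 0;0.034 0 0.003 0 0 0 0;0.034 0 0.003 0 0 0 0;0.034 0 0.003 0 0 0 0;0.034 0 0 0 0 0 0'
python3 -c "
from h import *
to(.517,-.058,.04);post()"
```

```text
clock: 12.45
position: [0.5161, -0.0821, 0.0406]
tool_rot: [-3.142, 0.0, -0.054]
force: [-0.5, 1.7, -0.3]
grip_width: 0.0338
finger_force: 0.8
clock: 13.12
position: [0.515, -0.1037, 0.0406]
tool_rot: [3.141, -0.0, -0.055]
force: [-0.7, 0.4, -0.7]
grip_width: 0.034
finger_force: 0.0
shift mm [ -0.5 -45.7   0.6] pos [ 0.515  -0.1037  0.0406] rpy [ 3.141 -0.    -0.055] F [-0.7  0.4 -0.7] w 0.034 ff 0.0 t 13.12
post top z 0.0604 mid [ 0.5176 -0.1006  0.0587] ext [0.016 0.019 0.005] 958
```

The post has moved 42 mm and its top has sunk 3 mm, so the leading end is dipping and the nest is on this side. Continuing slowly.

```bash
python3 -m crank '0.034 0 0.002 0 0 0 0;0.034 0 0.002 0 0 0 0;0.034 0 0.002 0 0 0 0;0.034 0 0.002 0 0 0 0;0.034 0 0.002 0 0 0 0;0.034 0 0.002 0 0 0 0;0.034 0 0.002 0 0 0 0;0.034 0 0 0 0 0 0'
python3 -c "
from h import *
post()"
```

```text
clock: 13.83
position: [0.5143, -0.1174, 0.0406]
tool_rot: [3.141, 0.0, -0.054]
force: [-0.5, 0.1, 0.9]
grip_width: 0.0342
finger_force: 0.0
post top z 0.0596 mid [ 0.5169 -0.1135  0.0578] ext [0.016 0.019 0.005] 948
```

```bash
python3 -m crank '0.034 0 0.002 0 0 0 0;0.034 0 0.002 0 0 0 0;0.034 0 0.001 0 0 0 0;0.034 0 0.001 0 0 0 0;0.034 0 0.001 0 0 0 0;0.034 0 0.001 0 0 0 0;0.034 0 0.001 0 0 0 0;0.034 0 0 0 0 0 0'
python3 -c "
from h import *
post()"
```

```text
clock: 14.55
position: [0.5137, -0.1259, 0.0406]
tool_rot: [-3.142, 0.0, -0.054]
force: [-0.4, 1.1, 0.9]
grip_width: 0.0338
finger_force: 0.3
post top z 0.0562 mid [ 0.5166 -0.1184  0.0544] ext [0.016 0.02  0.005] 988
```

The post top is at 0.056, so the carrier has dropped 7 mm. A small nudge should confirm the firm stop; then I'll re-centre and check that it sits level.

```bash
python3 -m crank '0.034 0 0.001 0 0 0 0;0.034 0 0 0 0 0 0;0.034 0 -0.004 0 0 0 0;0.034 0 -0.004 0 0 0 0;0.05 0 0 0 0 0 0;0.0854 0 0 0 0 0 0;0.0854 0 0 0 0 0 0;0.0854 0 0 0 0 0 0'
python3 -m crank '0.0854 0 0 -0.01 0 0 0;0.0854 0 0 -0.02 0 0 0;0.0854 0 0 -0.025 0 0 0;0.0854 0 0 -0.03 0 0 0;0.0854 -0.02 0 -0.03 0 0 0;0.0854 -0.02 0 -0.01 0 0 0;0.0854 0 0 0 0 0 0;0.0854 0 0 0 0 0 0'
python3 - <<'E'
from h import *
post("w5.png");to(.5,-.1,.2)
f,P=wrist();g=f["pixels"].astype(int);m=(f["depth"]>0)&(g.min(-1)>130)&(abs(P[...,1]+.12)<.02)&(P[...,0]>.525)&(P[...,0]<.55)&(P[...,2]<.06)&(P[...,2]>.02)
q=P[m];print("arm",len(q),np.round(np.median(q,0),4) if len(q) else "")
f=grab_frame("top");P=cloud(f)
for n,x,y in(("tape",.512,.0448),("flask",.612,.204)):
    m=(f["depth"]>0)&(abs(P[...,0]-x)<.06)&(abs(P[...,1]-y)<.06);h=cv2.cvtColor(f["pixels"],cv2.COLOR_RGB2HSV)
    m&=(h[...,0]>22)&(h[...,0]<36)&(h[...,1]>140);q=P[m];print(n,len(q),np.round((np.percentile(q,2,0)+np.percentile(q,98,0))/2,4))
E
python3 -c "
import cv2
a=cv2.imread('pics/w5.png');cv2.imwrite('pics/w5c.png',a)"
```

```text
clock: 15.27
position: [0.5142, -0.1189, 0.0406]
tool_rot: [3.141, -0.0, -0.054]
force: [-0.4, -0.5, -0.2]
grip_width: 0.0805
finger_force: 0.0
clock: 15.93
position: [0.4741, -0.117, 0.1671]
tool_rot: [3.141, -0.002, -0.054]
force: [0.2, 0.1, -0.5]
grip_width: 0.0853
finger_force: 0.0
post top z 0.0564 mid [ 0.5159 -0.1194  0.055 ] ext [0.015 0.019 0.005] 198
shift mm [ 24.5 -18.2 -33.6] pos [ 0.4746 -0.1169  0.1663] rpy [ 3.141e+00 -1.000e-03 -5.400e-02] F [ 0.6 -0.7 -0.1] w 0.0851 ff 0.0 t 15.98
arm 757 [ 0.5374 -0.1196  0.0499]
tape 277 [0.5124 0.0448 0.017 ]
flask 322 [0.611  0.2034 0.056 ]
```

View pics/w5.png

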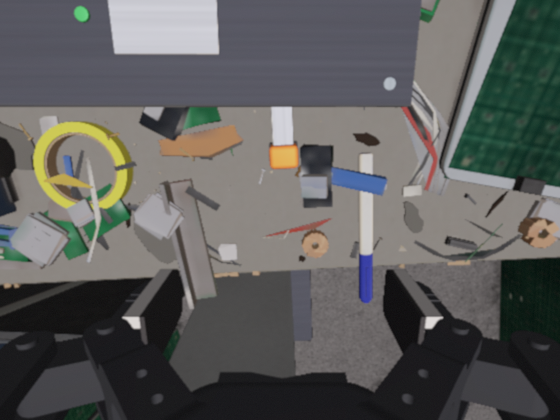

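The carrier is at the nest height, with its post at (284,156), and the tape and marker have not moved. One levelness check on the post's top before handing in.

```bash
python3 - <<'E'
from h import *
def fit(P,m,n):
    q=P[m]
    for _ in range(4):
        A=np.c_[q[:,:2]-q[:,:2].mean(0),np.ones(len(q))];k=np.linalg.lstsq(A,q[:,2],rcond=None)[0];r=q[:,2]-A@k;q=q[abs(r)<2*r.std()+1e-9]
    print(n,len(q),"slope x,y",np.round(k[:2],3),"z",k[2].round(4),"sd",r.std().round(5))
for _ in range(3):
    f,P=wrist();h=cv2.cvtColor(f["pixels"],cv2.COLOR_RGB2HSV);g=f["pixels"].astype(int)
    fit(P,(f["depth"]>0)&(h[...,0]>4)&(h[...,0]<18)&(h[...,1]>150)&(abs(P[...,1]+.119)<.009)&(abs(P[...,0]-.516)<.007)&(P[...,2]>.052),"post")
    fit(P,(f["depth"]>0)&(g.min(-1)>130)&(abs(P[...,1]+.1196)<.007)&(P[...,0]>.527)&(P[...,0]<.55)&(abs(P[...,2]-.05)<.004),"arm")
    fit(P,(f["depth"]>0)&(abs(P[...,1]+.12)<.06)&(abs(P[...,0]-.585)<.02)&(abs(P[...,2]-.075)<.008),"dock")
E
```

```text
post 126 slope x,y [ 0.005 -0.008] z 0.0553 sd 0.00056
arm 610 slope x,y [0.007 0.01 ] z 0.0499 sd 0.00053
dock 14220 slope x,y [0.01  0.006] z 0.0742 sd 0.00062
post 135 slope x,y [ 0.01  -0.025] z 0.0553 sd 0.0006
arm 601 slope x,y [-0.005 -0.004] z 0.05 sd 0.0005
dock 14204 slope x,y [0.009 0.006] z 0.0742 sd 0.00063
post 136 slope x,y [ 0.006 -0.012] z 0.0553 sd 0.00063
arm 603 slope x,y [-0.004  0.009] z 0.0499 sd 0.00055
dock 14133 slope x,y [0.011 0.006] z 0.0742 sd 0.00062
```

It's level and fully down. Handing in.

```bash
python3 -c "
from h import *
print(bot.job_done())"
```

```text
the job is handed in; nothing more can be done
None
```

The job is handed in, result not reported: by my measurements the flask stands upright on the coaster, the carrier sits level in the nest on the -y side, and the tape and marker are where they were; I did not re-measure the carton.

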